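Set the recipe stand to its pointer

TASK

The board of the wooden recipe stand has sagged too far back: raise it (the steel bar at its top is the handle) until, once you let go, it stays by itself at the same lean as the red pointer beside it (within 2 degrees); its stiff hinge is springy and the board springs back some way when released, so look again after letting go and correct it. Once it stands right, check that it holds: shut the fingers and with the fingertips press lightly down on top of the bar, only a few newtons for half a second, then lift off. Leave the board standing at the pointer's angle, and do not shift the red pointer or disturb the other things on the counter.

Things in the scene. Friction and masses are not known exactly. Their poses are not given: they have to be found in the camera images.
- stand: fixed wooden recipe stand, base plate 220 x 270 x 14 mm, from 150 mm behind (-x) to 70 mm in front (+x) of the origin, which lies on the counter straight below the hinge. z up; hinge axis along its y, 40 mm up; the board leans back to its -x side (the robot's side), printed face to +x. Two hinge posts, 12 mm thick, 56 mm high, at y = -112 and +112 mm
- hinge (a point): middle of the hinge axis. A friction hinge that slips under some 4 to 11 N across the bar (by weight and direction), in series with a spring: moved and let go, the board springs back by an unknown 5 to 15 degrees, less when lowered than when raised, then stays. Pressing hard (over 8 N or so) down on the bar can make it slip
- board: hinged board, 200 mm wide, 12 mm thick, panel from 15 to 170 mm above the hinge axis along its own z; ledge and paper card on its +x face. Origin on the hinge axis at mid width, own z up the board to the bar, y along the hinge. Lean = angle of its z from vertical towards the stand's -x: 50 to 65 degrees at the start. 0.25 to 0.85 kg, centre of mass about 0.1 m up
- bar (a point): middle of the round steel grab bar, 14 mm diameter, 110 mm long along the board's y, 225 mm from the hinge axis along the board's z. 10 mm rods 50 mm either side of its middle join it to the panel, with a 48 mm gap for the fingers; being round it turns in the grip, so it can be pinched from straight above at every lean
- pointer: red pointer, a bar 14 x 10 mm, 170 mm long with a small ball at its end, turning about the same hinge axis beyond the board's edge (129 mm along the stand's +y). Origin on the hinge axis, own z along the pointer to its ball. It shows the wanted lean, 14 to 35 degrees from vertical, anew each time. Can be knocked round: leave it as it is
- pointer_tip (a point): centre of the ball at the pointer's end, 170 mm from the hinge axis
- nozzle_tin: closed stainless tin, 101 mm diameter, 102 mm high with its knob; origin under its centre. Leave alone
- jug: glass measuring jug, 100 mm diameter, 130 mm high, handle at its +y; origin under its centre. Leave alone
- spatula: red silicone spatula, 260 mm long, lying flat on the counter between robot and stand. Leave alone
- lifter: wooden cake lifter, 270 x 100 x 12 mm, lying flat. Leave alone

How it is judged:
By the outcome, as a careful person would: the job done as asked, in the order asked, and still so for the second after the job is handed in, with the robot touching nothing.
It also fails if it takes over 51 s, if anything falls off the work surface, if the arm or the gripper's body presses on something with over 40 N, if the wrist force passes 120 N, or if a joint passes its speed limit or range.

ROBOT

A 6-joint arm with a two-finger parallel gripper is mounted at the origin on the work surface. World frame = base frame: x ahead of the robot, y to its left, z up, the work surface at z = 0. Lengths are in m, angles in degrees, forces in N, time in s.
With the tool pointing down it reaches from about 0.375 to 0.9 m from the base axis. Payload 3.1 kg.
Tool frame: the origin (TCP) lies on the centre line of the jaws, within the pads' length; the fingertips stand 22 mm ahead of it and the grasp point (between the pads) lies 3 mm ahead of it; z points along the fingers, y is the line along which they close (so a half turn about z gives the same grasp; the last joint's range is limited). The gripper opens to 87 mm and grips with 3 to 60 N. Pads are 19 mm wide; open, the fingers measure 117 mm over their backs; the gripper's body (75 mm by 190 mm) begins 51 mm behind the grasp point.
Start: joints at [55.663, 30.224, 82.088, -0, 67.689, -10.227], TCP at [0.255, 0.57, 0.245] pointing down, gripper open.
Joint ranges: [-176.69, 176.69], [-43.24, 126.21], [12.49, 139.97], [-82, 262], [0, 151.66], [-163.58, 163.58]. Speed limits (degrees/s): [159.86, 159.86, 180, 180, 180, 180].

INTERFACE

Orientations are given as a 3x3 rotation matrix whose columns are the frame's x, y, z axes.
In Python, from rig import * gives the robot as it stands.
- The arm moves only by the shell command python3 -m jog 'ROWS'. ROWS is text: rows parted by semicolons, each of 7 numbers parted by spaces: the shift along the tool's x, y, z in mm, then the turn, a rotation vector about the tool's x, y, z in rad, then the finger opening in mm, from 0 to 87. In form: tx ty tz ax ay az fingers; .... A call has 1 to 12 rows; each row shifts and turns the commanded pose from where the row before left it, along the tool's axes as they then stand; what a row does not reach is not made up. A row lasts 1/8 s, in which the tool goes at most 62.5 mm and 10.7 degrees, less where a joint would pass 70% of its speed; a pose out of reach is approached as far as the arm can. A call with a gripper value outside its range is refused whole. The fingers move at their own pace and stop on an object; the grip force is fixed at half the most. Time passes only in rows, so rows that do not move let the fingers close. It gives the time, the measured TCP pose, the force, the opening and the grip force at its end, in the units of the state.
- read_state(): the state, without advancing time (a new reading comes with each control period).
- capture(name): name is "side" or "top"; returns a dict with "color" (384x512x3 uint8, red, green, blue), "camera_matrix" (3x3 intrinsics, pixels), "R" (3x3) and "t" (3): a world point X has camera coordinates R X + t. Camera axes: x right, y down, z forward; pixel columns grow to the right and rows downward; lengths in m; the calibration is good to about 2 mm. A picture is of the moment at which its call begins. There is no depth.
- hand_in(): hands the job in; it is judged then, once.
Trained networks look in the newest picture that a camera, given by its name, has taken for a name from the list of things; names that differ only in an ending like _2 or _b are one class to them, and where a whole thing is asked for, a point or a joint stands for the part that bears it (a point fixed in the world has none). Each returns a list of dicts, best first, with "conf" (0 to 1); they miss things now and then, are a little off and sometimes report something else, mostly with a low value. They report only what shows in the picture. A call takes as long as a camera call.
- find_in(camera, target): "at" ([x, y, z] in m, in world coordinates, good to about 4 mm: the middle of the surface that is visible of it).
- trace(camera, target): "pixels" (384x512 bool, what is visible of it).
- place_of(camera, target): "at" ([x, y, z] in m, in world coordinates, good to about 4 mm: a listed point, or the origin of a listed thing).
The state is a dict: "time_s": time; "joint_positions": joint angles; "qvel": joint speeds; "tau": joint torques, N m; "position": TCP position; "tcp_rot": TCP orientation; "force": force on the tool from outside, world axes, zero at the start; "moment": the same for the moment, N m; "opening": opening from 0.0 (shut) to 1.0 (fully open); "grasp_force": force on a finger pad.
Only numpy, scipy, OpenCV 4.12 (cv2) and the standard library are available. Lean on these libraries where they do the work, as an engineer would, in place of code of your own. Each camera call takes 0.05 s, during which the arm holds its last target. There are 200 camera calls.

## Working session

There is one attempt and no reset: what is moved stays moved. The work goes in short steps, Python scripts to look and compute and a shell command to move; the robot and the scene stay as the last step left them, time stands still between calls to the robot, and variables do not carry over. Pictures are saved under pics/ and viewed, at most 10 in all, crops included, and the job is handed in when it is done.

```bash
mkdir -p pics
cat > h.py <<'E'
from rig import *
import numpy as np, cv2
def look(names=("hinge","bar","pointer_tip","stand","board","pointer"),cams=("side","top"),save=None):
    out={}
    for c in cams:
        im=capture(c)
        if save: cv2.imwrite(f"pics/{save}_{c}.png",im["color"][:,:,::-1])
        for n in names:
            r=place_of(c,n)
            out[c,n]=r[0]["at"] if r else None
            print(c,n,[(np.round(q["at"],4).tolist(),round(q["conf"],2)) for q in r[:2]])
    return out
E
python3 - <<'E'
from h import *
look(("hinge","bar","pointer_tip","stand","board","nozzle_tin","jug","spatula","lifter"),save="a")
s=read_state();print(s["time_s"],s["position"],np.round(s["tcp_rot"],3).tolist(),s["force"])
a=cv2.imread("pics/a_side.png");b=cv2.imread("pics/a_top.png")
E
```

```text
side hinge [([0.7043, -0.0715, 0.0399], 0.76)]
side bar [([0.5182, -0.0832, 0.1715], 0.71)]
side pointer_tip [([0.6297, 0.052, 0.1951], 0.7), ([0.7074, -0.0715, 0.0358], 0.5)]
side stand [([0.7059, -0.0737, 0.0017], 0.66)]
side board []
side nozzle_tin [([0.5742, -0.4095, -0.0001], 0.75), ([0.6297, 0.051, 0.1986], 0.73)]
side jug [([0.382, -0.3846, 0.0046], 0.79)]
side spatula [([0.4193, -0.0502, 0.0016], 0.93), ([0.7031, -0.0729, -0.0005], 0.55)]
side lifter [([0.478, 0.3506, 0.0021], 0.94)]
top hinge [([0.7016, -0.0702, 0.041], 0.93), ([0.7045, -0.0726, 0.0392], 0.62)]
top bar [([0.5252, -0.0842, 0.1729], 0.56)]
top pointer_tip [([0.626, 0.0509, 0.1967], 0.43)]
top stand [([0.7034, -0.0703, 0.0006], 0.72)]
top board [([0.7031, -0.0749, 0.0396], 0.73)]
top nozzle_tin [([0.5789, -0.4104, 0.002], 0.56)]
top jug [([0.378, -0.3899, 0.0004], 0.59)]
top spatula [([0.4172, -0.054, 0.0012], 0.7)]
top lifter [([0.4777, 0.3463, -0.0012], 0.86)]
1.0 [0.25526251 0.57048107 0.24458283] [[-0.913, 0.408, 0.0], [0.408, 0.913, 0.0], [-0.0, 0.0, -1.0]] [0.03097742 0.72504752 0.69819648]
```

View pics/a_side.png

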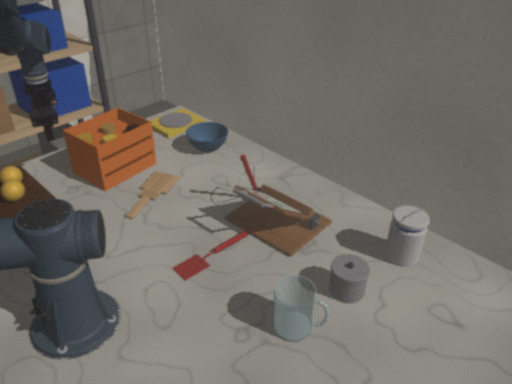

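View pics/a_top.png

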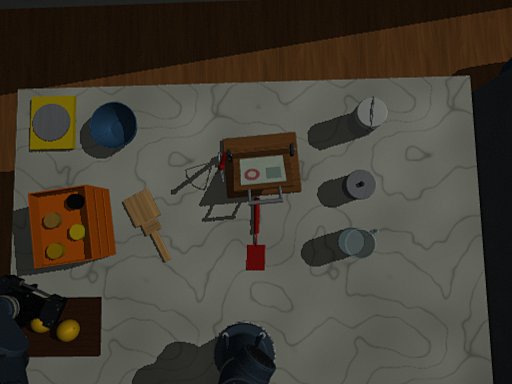

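The side view shows the board sagged with its bar near (250,200) and the pointer from (243,157) to (256,188). In the top view the bar is at (266,199) and the pointer near (224,160). Both agree with the networks. Next I'll refine the angles with a joint fit and work out the approach.

```bash
cat >> h.py <<'E'
from scipy.optimize import least_squares
H=np.array([0,0,0.04])
def axes(yaw):
    c,s=np.cos(yaw),np.sin(yaw); return np.array([c,s,0]),np.array([-s,c,0])
def pt(hx,hy,yaw,lean,L,off=0):
    x,y=axes(yaw); return np.array([hx,hy,.04])+off*y+L*(-np.sin(lean)*x+[0,0,np.cos(lean)])
def proj(im,X):
    p=im["camera_matrix"]@(im["R"]@X+im["t"]); return p[:2]/p[2]
def measure(n=3,fixed=None,red=True):
    """fit hinge xy, yaw, pointer lean, board lean"""
    obs=[];lines=[];last={}
    for c in("side","top"):
        for k in range(n):
            im=capture(c)
            for name in("hinge","bar","pointer_tip"):
                r=place_of(c,name)
                if r: obs.append((name,np.array(r[0]["at"])))
        t=trace(c,"pointer"); last[c]=im
        if t:
            v,u=np.nonzero(t[0]["pixels"]); print(c,"mask",len(u),"conf",round(t[0]["conf"],2),u.min(),u.max(),v.min(),v.max())
            lines.append((im,np.c_[u,v].astype(float)))
    def model(p):return {"hinge":pt(p[0],p[1],p[2],0,0),"bar":pt(p[0],p[1],p[2],p[4],.225),"pointer_tip":pt(p[0],p[1],p[2],p[3],.17,.129)}
    def res(p):
        m=model(p); e=[((m[n_]-a)/.004) for n_,a in obs]
        for im,q in lines:
            A=proj(im,pt(*p[:4],.02,.129));B=proj(im,pt(*p[:4],.175,.129)); d=(B-A)/np.linalg.norm(B-A); nn=np.array([-d[1],d[0]])
            s=(q-A)@d; k=(s>0)&(s<np.linalg.norm(B-A))
            e.append(np.array([((q-A)@nn).mean()/.5, 0 if k.sum()<5 else np.median(((q-A)@nn)[s>np.median(s)])/.5]))
        if fixed is not None: e.append((p[:4]-fixed[:4])/[.001,.001,.005,.005])
        return np.concatenate(e)
    p0=np.array([.703,-.071,.07,.4,.7]) if fixed is None else np.r_[fixed[:4],.6]
    f=least_squares(res,p0,loss="soft_l1"); p=f.x
    sd=np.sqrt(np.diag(np.linalg.pinv(f.jac.T@f.jac)))
    for name in("hinge","bar","pointer_tip"):
        a=np.array([x for n_,x in obs if n_==name]); 
        if len(a):print(name,"med",np.round(np.median(a,0),4),"std",np.round(a.std(0),4),"fit",np.round(model(p)[name],4))
    print("hinge",np.round(p[:2],4),"yaw,pointer,board deg",np.round(np.degrees(p[2:]),2),"sd",np.round(np.degrees(sd[2:]),2))
    return p
def goto(target,R=None):
    s=read_state();R=np.array(s["tcp_rot"])
    print("shift tool mm",np.round(R.T@(np.array(target)-s["position"])*1000,1),"from",np.round(s["position"],4),"t",s["time_s"])
E
python3 - <<'E'
from h import *
p=measure(4); np.save("p.npy",p)
bar=pt(p[0],p[1],p[2],p[4],.225)
goto(bar+[0,0,.105])
R=np.array(read_state()["tcp_rot"]); want=np.degrees(p[2]); cur=np.degrees(np.arctan2(R[1,1],R[0,1])); print("tool z turn rad",np.radians(cur-want))
E
```

```text
side mask 214 conf 0.75 240 256 155 189
top mask 81 conf 0.39 218 226 153 170
hinge med [ 0.7028 -0.0716  0.0396] std [0.0017 0.0012 0.0011] fit [ 0.7032 -0.0733  0.04  ]
bar med [ 0.5214 -0.0846  0.1718] std [0.0031 0.0012 0.0013] fit [ 0.5212 -0.0852  0.1718]
pointer_tip med [0.6294 0.0514 0.1965] std [0.0012 0.0028 0.002 ] fit [0.6296 0.0511 0.197 ]
hinge [ 0.7032 -0.0733] yaw,pointer,board deg [ 3.75 22.58 54.14] sd [0.62 0.74 0.43]
shift tool mm [-510.6 -489.9  -32.3] from [0.2553 0.5705 0.2446] t 2.7
tool z turn rad 1.084639474032645
```

```bash
python3 -m jog '-42 -40 -4 0 0 0 50; -42 -40 -4 0 0 0 50; -42 -40 -4 0 0 0 50; -42 -40 -4 0 0 0 50; -42 -40 -4 0 0 0 50; -42 -40 -4 0 0 0 50; -42 -40 -4 0 0 0 50; -42 -40 -4 0 0 0 50; -42 -40 -4 0 0 0 50; -42 -40 0 0 0 0 50; -42 -40 0 0 0 0 50; -42 -40 0 0 0 0 50' && python3 -m jog '0 0 0 0 0 0.18 50; 0 0 0 0 0 0.18 50; 0 0 0 0 0 0.18 50; 0 0 0 0 0 0.18 50; 0 0 0 0 0 0.18 50; 0 0 0 0 0 0.18 50; 0 0 0 0 0 0 50'
python3 - <<'E'
from h import *
p=np.load("p.npy"); bar=pt(p[0],p[1],p[2],p[4],.225)
goto(bar+[0,0,.003])
R=np.array(read_state()["tcp_rot"]);print(np.round(R,3).tolist(),np.round(read_state()["joint_positions"],1))
im=capture("side")["color"]; cv2.imwrite("pics/b.png",cv2.resize(im[80:300,150:400,::-1],None,fx=2.5,fy=2.5))
E
```

```text
time_s: 4.2
position: [0.5199, -0.0755, 0.2808]
tcp_rot: [[-0.913, 0.409, 0.001], [0.409, 0.913, -0.0], [-0.001, 0.0, -1.0]]
force: [0.4, 0.1, -0.9]
opening: 0.571
grasp_force: 0.0
time_s: 5.08
position: [0.5192, -0.0735, 0.2806]
tcp_rot: [[-0.072, 0.997, 0.0], [0.997, 0.072, -0.0], [-0.0, 0.0, -1.0]]
force: [0.1, -0.4, -0.2]
opening: 0.574
grasp_force: 0.0
shift tool mm [-11.8   1.1 105.8] from [ 0.5192 -0.0735  0.2806] t 5.075
[[-0.072, 0.997, 0.0], [0.997, 0.072, -0.0], [-0.0, 0.0, -1.0]] [-20.3  19.9  93.9  -0.   66.1 -24.4]
```

View pics/b.png

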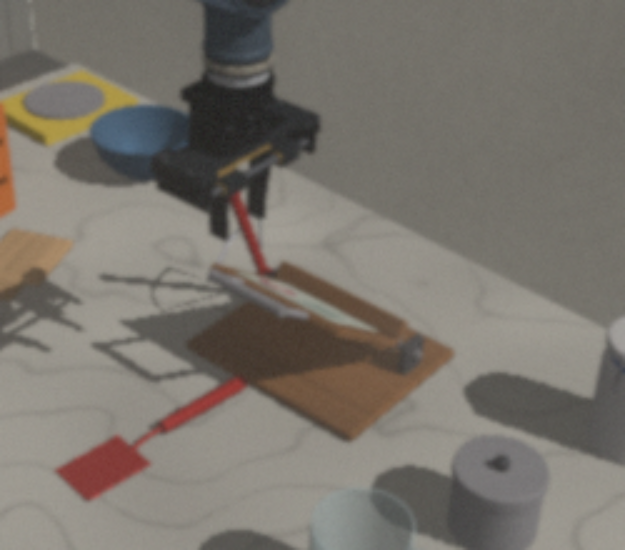

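The picture shows the gripper centred above the bar, which runs from crop (213,268) to (305,315), with a finger on each side of it. Next I descend and pinch.

```bash
python3 -m jog '-6 0.5 18 0 0 0 50; -6 0.5 18 0 0 0 50; 0 0 18 0 0 0 50; 0 0 18 0 0 0 50; 0 0 18 0 0 0 50; 0 0 16 0 0 0 50; 0 0 0 0 0 0 50' && python3 -m jog '0 0 0 0 0 0 0; 0 0 0 0 0 0 0; 0 0 0 0 0 0 0; 0 0 0 0 0 0 0; 0 0 0 0 0 0 0'
python3 - <<'E'
from h import *
p=np.load("p.npy"); s=read_state(); bar=pt(p[0],p[1],p[2],p[4],.225)
print("err mm",np.round((s["position"]-bar)*1000,1))
x,y=axes(p[2]); g=np.array(s["position"])-[0,0,.003]-[p[0],p[1],.04]
L=np.degrees(np.arctan2(-g@x,g[2])); print("lean from tcp",L,"r",np.hypot(g@x,g[2]))
c=lambda a:np.array([-np.sin(np.radians(a)),np.cos(np.radians(a))])*225
l=np.linspace(54.1,16,13)
for a,b in zip(l[:-1],l[1:]):
    d=c(b)-c(a); print(round(a,1),round(b,1),"stand x,z",np.round(d,1))
E
```

```text
time_s: 6.0
position: [0.5203, -0.0852, 0.1736]
tcp_rot: [[-0.072, 0.997, -0.003], [0.997, 0.072, 0.001], [0.001, -0.003, -1.0]]
force: [-1.1, -0.9, 0.3]
opening: 0.573
grasp_force: 0.0
time_s: 6.62
position: [0.5216, -0.0855, 0.1747]
tcp_rot: [[-0.07, 0.998, 0.001], [0.998, 0.07, -0.0], [-0.0, 0.001, -1.0]]
force: [1.1, -0.7, -0.4]
opening: 0.154
grasp_force: 30.0
err mm [ 0.3 -0.3  2.9]
lean from tcp 54.10978254231273 r 0.22470380268921294
54.1 50.9 stand x,z [7.6 9.9]
50.9 47.8 stand x,z [8.1 9.5]
47.8 44.6 stand x,z [8.6 9. ]
44.6 41.4 stand x,z [9.1 8.5]
41.4 38.2 stand x,z [9.6 8. ]
38.2 35.0 stand x,z [10.   7.4]
35.0 31.9 stand x,z [10.4  6.9]
31.9 28.7 stand x,z [10.8  6.3]
28.7 25.5 stand x,z [11.1  5.7]
25.5 22.3 stand x,z [11.4  5.1]
22.3 19.2 stand x,z [11.7  4.4]
19.2 16.0 stand x,z [11.9  3.8]
```

```bash
python3 -m jog '0 7.6 -9.9 0 0 0 0; 0 8.1 -9.5 0 0 0 0; 0 8.6 -9.0 0 0 0 0; 0 9.1 -8.5 0 0 0 0; 0 9.6 -8.0 0 0 0 0; 0 10.0 -7.4 0 0 0 0; 0 10.4 -6.9 0 0 0 0; 0 10.8 -6.3 0 0 0 0; 0 11.1 -5.7 0 0 0 0; 0 11.4 -5.1 0 0 0 0; 0 11.7 -4.4 0 0 0 0; 0 11.9 -3.8 0 0 0 0' && python3 -m jog '0 0 0 0 0 0 0; 0 0 0 0 0 0 0'
cat >> h.py <<'E'
def tcplean():
    p=np.load("p.npy"); s=read_state(); x,y=axes(p[2]); g=np.array(s["position"])-[0,0,.003]-[p[0],p[1],.04]
    print("t",s["time_s"],"lean from tcp",round(np.degrees(np.arctan2(-g@x,g[2])),2),"r",round(np.hypot(g@x,g[2]),4),"F",np.round(s["force"],1),"op",round(s["opening"],3))
E
python3 -c "
from h import *
tcplean()"
```

```text
time_s: 8.12
position: [0.6373, -0.077, 0.2618]
tcp_rot: [[-0.07, 0.997, -0.01], [0.998, 0.07, -0.001], [-0.0, -0.01, -1.0]]
force: [-12.6, -1.0, 9.3]
opening: 0.154
grasp_force: 30.0
time_s: 8.38
position: [0.6384, -0.077, 0.2621]
tcp_rot: [[-0.071, 0.997, -0.006], [0.997, 0.071, -0.001], [-0.0, -0.006, -1.0]]
force: [-10.3, -0.8, 8.5]
opening: 0.153
grasp_force: 30.0
t 8.375 lean from tcp 16.51 r 0.2285 F [-10.3  -0.8   8.5] op 0.153
```

```bash
python3 -m jog '0 -6 2 0 0 0 0; 0 -6 2 0 0 0 0;  0 0 0 0 0 0 0' | grep -E "pos|force"; python3 -c "
from h import *
tcplean()"; python3 -m jog '0 -5 2 0 0 0 0; 0 -4 2 0 0 0 0;  0 0 0 0 0 0 0' | grep -E "pos|force"; python3 -c "
from h import *
tcplean()"
```

```text
position: [0.6279, -0.0779, 0.2586]
force: [-8.4, -0.7, 7.5]
grasp_force: 30.0
t 8.75 lean from tcp 19.28 r 0.2284 F [-8.4 -0.7  7.5] op 0.147
position: [0.6199, -0.0785, 0.2554]
force: [-6.9, 0.1, 9.8]
grasp_force: 30.0
t 9.125 lean from tcp 21.45 r 0.2282 F [-6.9  0.1  9.8] op 0.151
```

```bash
python3 -m jog '0 0 0 0 0 0 65; 0 0 0 0 0 0 65; 0 0 0 0 0 0 65; 0 0 0 0 0 0 65; 0 0 -10 0 0 0 65; 0 0 -25 0 0 0 65; 0 0 -30 0 0 0 65; 0 0 -30 0 0 0 65; 0 0 0 0 0 0 65'
python3 - <<'E'
from h import *
p=measure(3,fixed=np.load("p.npy")); np.save("q.npy",p)
for c in("side","top"):
    im=capture(c)["color"]; cv2.imwrite(f"pics/c_{c}.png",cv2.resize(im[100:260,180:380,::-1] if c=="side" else im[110:240,160:340,::-1],None,fx=3.5,fy=3.5,interpolation=cv2.INTER_CUBIC))
tcplean()
E
```

```text
time_s: 10.25
position: [0.6225, -0.079, 0.3502]
tcp_rot: [[-0.07, 0.997, 0.009], [0.998, 0.07, -0.002], [-0.003, 0.009, -1.0]]
force: [0.4, 0.2, -0.3]
opening: 0.744
grasp_force: 0.0
side mask 231 conf 0.6 240 256 154 193
hinge med [ 0.6994 -0.0725  0.0009] std [0.112  0.1376 0.0202] fit [ 0.7027 -0.0731  0.04  ]
bar med [ 0.5972 -0.0786  0.2382] std [0.0003 0.0001 0.0002] fit [ 0.5971 -0.0799  0.2386]
pointer_tip med [0.6285 0.051  0.1971] std [0.0019 0.0013 0.0013] fit [0.6294 0.0514 0.197 ]
hinge [ 0.7027 -0.0731] yaw,pointer,board deg [ 3.68 22.53 28.05] sd [0.28 0.28 0.75]
t 11.65 lean from tcp 15.35 r 0.3143 F [-0.1 -0.9  0.1] op 0.745
```

View pics/c_side.png

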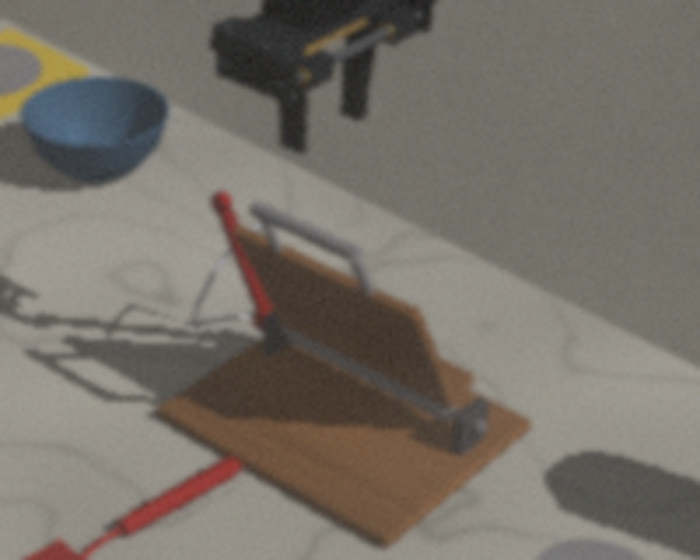

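The side crop shows the board standing a bit further back than the pointer. The bar middle is at crop (309,230), which is full-frame (268.3,165.7). The pointer ball is at crop (222,201).

Run:
```python
from h import *
p=np.load("p.npy"); im=capture("side")
for a in (24,26,28,30): print(a,np.round(proj(im,pt(p[0],p[1],p[2],np.radians(a),.225)),1), "ends crop",[np.round((proj(im,pt(p[0],p[1],p[2],np.radians(a),.225,o))-[180,100])*3.5,0).tolist() for o in(.055,-.055)])
print("ball crop",(proj(im,pt(*p[:4],.17,.129))-[180,100])*3.5)
goto(pt(p[0],p[1],p[2],np.radians(28),.225)+[0,0,.003])
```

```text
24 [268.5 162.2] ends crop [[260.0, 194.0], [362.0, 242.0]]
26 [266.8 164.1] ends crop [[254.0, 201.0], [356.0, 249.0]]
28 [265.2 166.1] ends crop [[248.0, 208.0], [351.0, 256.0]]
30 [263.6 168.2] ends crop [[243.0, 215.0], [345.0, 263.0]]
ball crop [216.3160786  201.58346338]
shift tool mm [ -0.2 -22.4 104.4] from [ 0.6201 -0.0785  0.346 ] t 11.7
```

```bash
python3 -m jog '0 -7 10 0 0 0 65; 0 -7 20 0 0 0 65; 0 -7 25 0 0 0 65; 0 0 25 0 0 0 65; 0 0 24 0 0 0 65; 0 0 0 0 0 0 65' && python3 -m jog '0 0 0 0 0 0 0; 0 0 0 0 0 0 0; 0 0 0 0 0 0 0; 0 0 0 0 0 0 0; 0 0 0 0 0 0 0; 0 0 0 0 0 0 0'
python3 - <<'E'
from h import *
tcplean()
c=lambda a:np.array([-np.sin(np.radians(a)),np.cos(np.radians(a))])*225
l=np.linspace(27.,11.5,7)
for a,b in zip(l[:-1],l[1:]): print(round(b,1),np.round(c(b)-c(a),1))
E
```

```text
time_s: 12.45
position: [0.5971, -0.0795, 0.2396]
tcp_rot: [[-0.07, 0.998, -0.006], [0.998, 0.07, 0.002], [0.002, -0.006, -1.0]]
force: [0.3, -0.3, 0.6]
opening: 0.748
grasp_force: 0.0
time_s: 13.2
position: [0.5992, -0.0799, 0.2421]
tcp_rot: [[-0.07, 0.998, 0.0], [0.998, 0.07, -0.0], [-0.0, 0.0, -1.0]]
force: [1.3, -0.5, -0.0]
opening: 0.148
grasp_force: 30.4
t 13.2 lean from tcp 27.62 r 0.2247 F [ 1.3 -0.5 -0. ] op 0.148
24.4 [9.1 4.4]
21.8 [9.3 4. ]
19.2 [9.5 3.6]
16.7 [9.6 3.1]
14.1 [9.8 2.7]
11.5 [9.9 2.2]
```

```bash
python3 -m jog '0 9.6 -4.8 0 0 0 0; 0 9.9 -4.2 0 0 0 0; 0 10.1 -3.7 0 0 0 0; 0 10.3 -3.2 0 0 0 0; 0 10.4 -2.7 0 0 0 0; 0 10.6 -2.3 0 0 0 0; 0 0 0 0 0 0 0; 0 0 0 0 0 0 0'
python3 - <<'E'
from h import *
tcplean()
E
```

```text
time_s: 14.2
position: [0.6576, -0.0758, 0.2643]
tcp_rot: [[-0.071, 0.997, -0.007], [0.998, 0.071, -0.001], [-0.0, -0.007, -1.0]]
force: [-9.8, -1.0, 8.5]
opening: 0.15
grasp_force: 30.0
t 14.2 lean from tcp 11.65 r 0.226 F [-9.8 -1.   8.5] op 0.15
```

```bash
python3 -m jog '0 -8 2 0 0 0 0; 0 -8 2 0 0 0 0; 0 -8 2 0 0 0 0; 0 -8 3 0 0 0 0;  0 0 0 0 0 0 0' | grep -E "pos|force"; python3 -c "
from h import *
tcplean()"; python3 -m jog '0 0 0 0 0 0 65; 0 0 0 0 0 0 65; 0 0 0 0 0 0 65; 0 0 0 0 0 0 65; 0 0 -10 0 0 0 65; 0 0 -25 0 0 0 65; 0 -15 -30 0 0 0 65; 0 -40 -30 0 0 0 40; 0 -50 0 0 0 0 0; 0 -50 0 0 0 0 0; 0 0 0 0 0 0 0'
python3 - <<'E'
from h import *
p=measure(3,fixed=np.load("p.npy")); np.save("q.npy",p)
for c in("side","top"):
    im=capture(c)["color"]; cv2.imwrite(f"pics/d_{c}.png",cv2.resize(im[100:260,180:380,::-1] if c=="side" else im[110:240,160:340,::-1],None,fx=3.5,fy=3.5,interpolation=cv2.INTER_CUBIC))
im=capture("side");p=np.load("p.npy")
for a in (20,22,24,26): print(a, "ends crop",[np.round((proj(im,pt(p[0],p[1],p[2],np.radians(a),.225,o))-[180,100])*3.5,0).tolist() for o in(.055,-.055)])
im=capture("top")
for a in (20,22,24,26): print(a, "ends top crop",[np.round((proj(im,pt(p[0],p[1],p[2],np.radians(a),.225,o))-[160,110])*3.5,0).tolist() for o in(.055,-.055)])
print("ball top crop",(proj(im,pt(*p[:4],.17,.129))-[160,110])*3.5)
tcplean()
E
```

```text
position: [0.6287, -0.0781, 0.2558]
force: [-3.9, 0.7, 6.3]
grasp_force: 30.0
t 14.825 lean from tcp 19.34 r 0.2255 F [-3.9  0.7  6.3] op 0.149
time_s: 16.2
position: [0.4701, -0.0881, 0.3497]
tcp_rot: [[-0.069, 0.998, -0.001], [0.998, 0.069, 0.0], [0.0, -0.001, -1.0]]
force: [1.0, 1.1, 0.6]
opening: 0.377
grasp_force: 0.0
side mask 206 conf 0.7 241 257 155 193
hinge med [ 0.7022 -0.0728  0.0397] std [0.0011 0.0011 0.0017] fit [ 0.7032 -0.0733  0.04  ]
bar med [ 0.6188 -0.0785  0.2482] std [0.0035 0.0014 0.0015] fit [ 0.6187 -0.0787  0.2485]
pointer_tip med [0.6295 0.052  0.1962] std [0.0007 0.0016 0.0012] fit [0.6299 0.0513 0.197 ]
hinge [ 0.7032 -0.0733] yaw,pointer,board deg [ 3.66 22.56 22.1 ] sd [0.28 0.26 0.6 ]
20 ends crop [[271.0, 182.0], [374.0, 228.0]]
22 ends crop [[265.0, 188.0], [368.0, 235.0]]
24 ends crop [[260.0, 194.0], [362.0, 242.0]]
26 ends crop [[254.0, 201.0], [356.0, 249.0]]
20 ends top crop [[290.0, 197.0], [419.0, 186.0]]
22 ends top crop [[291.0, 206.0], [420.0, 195.0]]
24 ends top crop [[292.0, 215.0], [420.0, 204.0]]
26 ends top crop [[293.0, 224.0], [421.0, 213.0]]
ball top crop [210.0333841  200.48575975]
t 17.7 lean from tcp 36.98 r 0.383 F [-1.2  0.4  0.3] op 0.004
```

View pics/d_side.png

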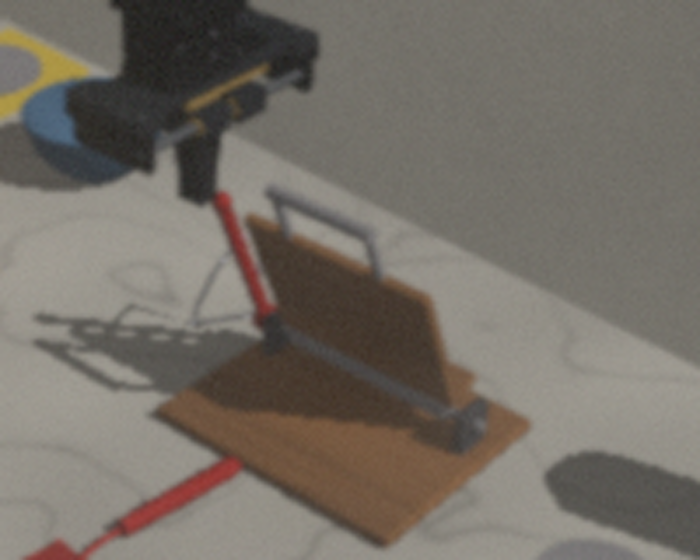

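View pics/d_top.png

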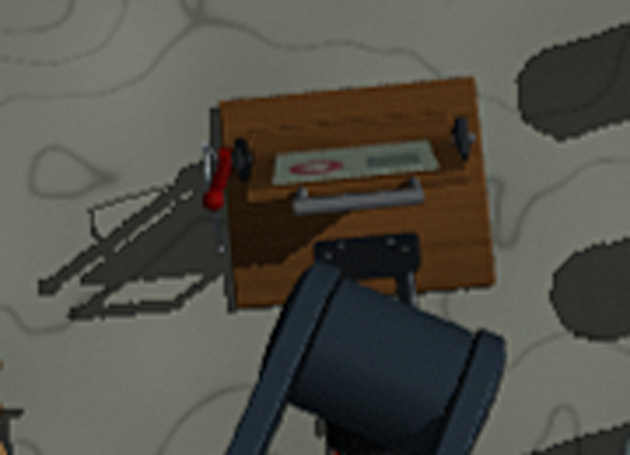

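Both crops match the model at about 22.3°. In the side crop the bar ends are at (269,190) and (374,236), with the ball at (222,197). In the top crop the bar ends are at (297,208) and (424,197), with the ball at (214,202). The pointer reads 22.6°. Next comes the press with the fingers shut.

```bash
python3 -m jog '0 37 0 0 0 0 0; 0 37 0 0 0 0 0; 0 37 0 0 0 0 0; 0 37 0 0 0 0 0; 0 0 0 0 0 0 0; 0 0 20 0 0 0 0; 0 0 20 0 0 0 0; 0 0 15 0 0 0 0; 0 0 5 0 0 0 0; 0 0 0 0 0 0 0; 0 0 0 0 0 0 0' | grep -E "time|pos|force|opening"
python3 - <<'E'
from h import *
goto([.6187,-.0787,.2775])
print(read_state()["force"])
E
```

```text
time_s: 19.08
position: [0.6215, -0.0786, 0.2898]
force: [0.3, 1.0, 0.3]
opening: 0.005
grasp_force: 0.0
shift tool mm [ 0.1 -2.8 12.3] from [ 0.6215 -0.0786  0.2898] t 19.075
[0.26460669 0.95587314 0.33199693]
```

```bash
python3 -m jog '0 -2.5 4 0 0 0 0; 0 0 3 0 0 0 0; 0 0 1.5 0 0 0 0; 0 0 0 0 0 0 0' | grep -E "pos|force"; for i in 1; do python3 -m jog '0 0 1.5 0 0 0 0; 0 0 0 0 0 0 0' | grep -E "pos|force"; done; python3 -m jog '0 0 1 0 0 0 0; 0 0 0 0 0 0 0' | grep -E "pos|force"
```

```text
position: [0.6185, -0.0786, 0.2802]
force: [0.5, 0.0, 0.6]
grasp_force: 0.0
position: [0.6185, -0.0786, 0.2788]
force: [-0.5, 0.0, -0.5]
grasp_force: 0.0
position: [0.6185, -0.0786, 0.2779]
force: [0.1, -0.1, -0.2]
grasp_force: 0.0
```

```bash
python3 -m jog '0 0 1 0 0 0 0; 0 0 0 0 0 0 0' | grep -E "pos|^force"; python3 -m jog '0 0 0.7 0 0 0 0; 0 0 0 0 0 0 0' | grep -E "pos|^force"
```

```text
position: [0.6185, -0.0787, 0.2777]
force: [-2.5, 0.2, 4.1]
position: [0.6184, -0.0787, 0.2776]
force: [-2.3, -0.3, 7.7]
```

Contact has reached 7.7 N, which is more than wanted, so I'll ease back to about 4 N and hold there.

```bash
python3 -m jog '0 0 -0.7 0 0 0 0; 0 0 0 0 0 0 0; 0 0 0 0 0 0 0; 0 0 0 0 0 0 0; 0 0 0 0 0 0 0; 0 0 0 0 0 0 0' | grep -E "time|pos|^force"
```

```text
time_s: 21.32
position: [0.6184, -0.0787, 0.2776]
force: [-2.3, -0.5, 6.1]
```

```bash
python3 -m jog '0 0 -0.4 0 0 0 0; 0 0 0 0 0 0 0; 0 0 0 0 0 0 0; 0 0 0 0 0 0 0; 0 0 0 0 0 0 0; 0 0 0 0 0 0 0' | grep -E "time|pos|^force";  python3 -m jog '0 0 -2 0 0 0 0; 0 0 -6 0 0 0 0; 0 0 -20 0 0 0 0; 0 0 -30 0 0 0 0; 0 -40 -20 0 0 0 0; 0 -50 0 0 0 0 0; 0 -60 0 0 0 0 0; 0 0 0 0 0 0 0' | grep -E "time|pos|^force"
python3 - <<'E'
from h import *
p=measure(4,fixed=np.load("p.npy"))
ims=[]
for c in("side","top"):
    im=capture(c)["color"]; ims.append(cv2.resize(im[120:250,200:340,::-1] if c=="side" else im[130:210,200:300,::-1],(400,371) if c=="side" else (400,320),interpolation=cv2.INTER_CUBIC)[:320])
cv2.imwrite("pics/e.png",np.hstack(ims))
im=capture("side");p=np.load("p.npy")
for a in (20,22,24,26): print(a, "ends crop",[np.round((proj(im,pt(p[0],p[1],p[2],np.radians(a),.225,o))-[200,120])*2.857,0).tolist() for o in(.055,-.055)])
im=capture("top")
for a in (20,22,24,26): print(a, "ends top crop",[np.round((proj(im,pt(p[0],p[1],p[2],np.radians(a),.225,o))-[200,130])*4+[400,0],0).tolist() for o in(.055,-.055)])
E
```

```text
time_s: 22.08
position: [0.6185, -0.0787, 0.2777]
force: [-2.9, -0.7, 5.5]
time_s: 23.08
position: [0.4641, -0.0878, 0.3546]
force: [0.6, -0.5, 0.5]
side mask 198 conf 0.53 240 256 155 193
top mask 39 conf 0.56 219 225 156 168
hinge med [ 0.7022 -0.0712  0.0401] std [0.0241 0.0412 0.0517] fit [ 0.7031 -0.0731  0.04  ]
bar med [ 0.6182 -0.0776  0.2478] std [0.0041 0.0009 0.0016] fit [ 0.6187 -0.0786  0.2485]
pointer_tip med [0.6302 0.0533 0.195 ] std [0.026  0.044  0.0543] fit [0.6297 0.0514 0.197 ]
hinge [ 0.7031 -0.0731] yaw,pointer,board deg [ 3.69 22.54 22.06] sd [0.27 0.27 0.53]
20 ends crop [[164.0, 91.0], [248.0, 129.0]]
22 ends crop [[159.0, 96.0], [243.0, 135.0]]
24 ends crop [[155.0, 102.0], [238.0, 140.0]]
26 ends crop [[150.0, 107.0], [234.0, 146.0]]
20 ends top crop [[572.0, 146.0], [719.0, 133.0]]
22 ends top crop [[573.0, 156.0], [720.0, 143.0]]
24 ends top crop [[574.0, 166.0], [721.0, 153.0]]
26 ends top crop [[575.0, 176.0], [721.0, 163.0]]
```

View pics/e.png

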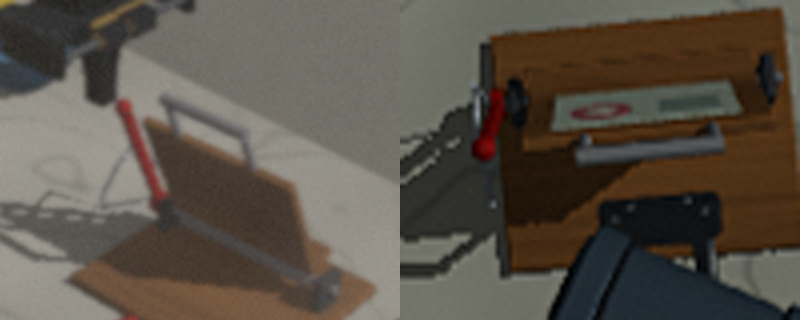

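After the press the board stands unchanged. The bar ends are at (162,98) and (247,135) in the side half and (578,157) and (722,145) in the top half, which is about 22.3°. The pointer is still at 22.5°.

```bash
python3 -c "
from rig import *
print(hand_in())"
```

```text
the job is handed in; nothing more can be done
None
```

The job is handed in: the board stands by itself at about 22.3° against the pointer's 22.5°, and held when pressed with the fingers shut; the press briefly reached 7.7 N, then stayed at 5.5–6 N, firmer than "a few newtons", before I lifted off.

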